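# Stand the toppled reagent bottle on the balance

## Robot

A 6-joint arm with a two-finger parallel gripper is mounted at the origin on the work surface. World frame = base frame: x ahead of the robot, y to its left, z up, the work surface at z = 0. Lengths are in m, angles in degrees, forces in N, time in s.
With the tool pointing down it reaches from about 0.35 to 0.875 m from the base axis. Payload 4.2 kg.
Tool frame: the origin (TCP) lies midway between the tips of the shut fingers; the grasp point (between the pads) lies 19 mm behind it; z points along the fingers, y is the line along which they close (so a half turn about z gives the same grasp; the last joint's range is limited). The gripper opens to 87 mm and grips with 3 to 60 N. Pads are 19 mm wide; open, the fingers measure 117 mm over their backs; the gripper's body (75 mm by 190 mm) begins 51 mm behind the grasp point.
Start: joints at [90.963, 22.042, 0.453, 0, -68.411, -14.817], TCP at [0.15, 0.607, 0.223] pointing down, gripper open.
Joint ranges: [-179.83, 179.83], [-69.29, 118.12], [-61.27, 80.66], [-181.25, 117.63], [-171.15, -9.14], [-177.46, 177.46]. Speed limits (degrees/s): [159.86, 159.86, 180, 180, 180, 180].

## Interface

Orientations are given as a 3x3 rotation matrix whose columns are the frame's x, y, z axes.
In Python, from station import * gives the robot as it stands.
- The arm moves only by the tool move_arm, never from a script. Its argument "targets" is text: rows parted by semicolons, each of 4 numbers parted by spaces: the shift along the world's x, y, z in units of 25 mm (1.0 is 25 mm), then the turn about the world's z in units of 5 degrees (1.0 is 5 degrees). In form: tx ty tz spin; .... A call has 1 to 10 rows; each row shifts and turns the commanded pose from where the row before left it; what a row does not reach is not made up. A row lasts 1/12 s, in which the tool goes at most 41.7 mm and 7.16 degrees, less where a joint would pass 70% of its speed; a pose out of reach is approached as far as the arm can. A call is refused whole if a number of a shift passes 1 or a number of a turn 1, either way. A call with a gripper value outside its range is refused whole. "gripper" is the finger opening in mm, from 0 to 87, set as the call begins (left out, the last holds). The fingers move at their own pace and stop on an object; the grip force is fixed at half the most. Time passes only in rows, so rows that do not move let the fingers close. It gives the time, the measured TCP pose, the force, the opening and the grip force at its end, in the units of the state.
- sense(): the state, without advancing time (a new reading comes with each control period).
- capture(name): name is "side" or "top"; returns a dict with "image" (400x640x3 uint8, blue, green, red), "fx", "fy", "cx", "cy" (pixels), "world_from_camera" (4x4, takes a point from camera to world coordinates). Camera axes: x right, y up, looking along -z (the intrinsics and any distortion apply to the point x, -y, -z); pixel columns grow to the right and rows downward; lengths in m; the calibration is good to about 2 mm. A picture is of the moment at which its call begins. There is no depth.
- finish_job(): hands the job in; it is judged then, once.
The state is a dict: "time_s": time; "joints": joint angles; "joint_velocities": joint speeds; "effort": joint torques, N m; "tcp_pos": TCP position; "ee_rot": TCP orientation; "wrist_force": force on the tool from outside, world axes, zero at the start; "moment": the same for the moment, N m; "gripper_width": opening from 0.0 (shut) to 1.0 (fully open); "gripper_force": force on a finger pad.
Only numpy, scipy, OpenCV 4.12 (cv2) and the standard library are available. Lean on these libraries where they do the work, as an engineer would, in place of code of your own. Each camera call takes 0.05 s, during which the arm holds its last target. There are 200 camera calls.

## Task

The capped reagent bottle has fallen over on the foil in the hood. Pick it up and stand it upright on its base in the middle of the balance's round pan, so gently that the pan is never pushed down to its overload stop, let go of it, and leave the vial rack, the flask and the beaker where they are.

Things in the scene. Friction and masses are not known exactly. Their poses are not given: they have to be found in the camera images.
- bottle: the toppled bottle: amber glass cylinder 54 mm in diameter, 92 mm tall, white label, sloping shoulder, black screw cap 37 mm in diameter; 135 mm tall overall, 0.25 to 0.45 kg. Origin at the centre of its flat base; +z along its axis to the cap. Starts lying level, cap roughly to the right (-y), within 40 degrees; can roll. Straight wall: 5 to 90 mm from the base.
- balance: the white laboratory balance, fixed to the bench: housing 260 mm deep (its x) by 190 mm wide (its y), top 62 mm above the bench, with a dark display at its -x end, which faces the robot. Origin under its centre, at bench height. It stands to the left or to the right.
- pan_axis (a point): point fixed to the balance on the centre line of its round steel pan (120 mm in diameter, 5 mm thick), 35 mm from the housing's centre along its +x, 76 mm above the bench. The pan sits on a stem set to a different height each time: its upper face is level with this point or up to 30 mm above it, and no pose tells where; find it by touch.
- pan (a joint): how far the sprung pan has sunk, m: 0 unloaded, about 1 mm for every 3 N of load (1 to 1.5 mm under the bottle's weight alone). It reaches its overload stop at 4.5 mm (about 14 N): setting down hard or dropping the bottle from more than a few mm gets there.
- rack: white vial rack with small black-capped vials, 110 mm (x) by 230 mm (y), 62 mm tall, 0.7 kg, loose; origin under its centre. On the other side from the balance. Leave alone.
- flask: clear conical flask with a stopper, 80 mm wide at the foot, 125 mm tall, loose, upright; origin under its centre. Stands beyond the bottle. Leave alone.
- beaker: clear glass beaker, 68 mm in diameter, 85 mm tall, loose, upright, empty; origin under its centre. Stands beyond the bottle. Leave alone.
Mind the look-alikes: they are no part of the job. What is shaped like the bottle but purple or red is not meant.

How it is judged (in metres and radians):
At the end, for the whole second after the job is handed in: The bottle stands at rest on its base on the pan (which its weight presses down by more than 0.5 mm), upright within 6 degrees, its axis within 22 mm of the pan's centre (angle between bottle's own z axis and vertical below 0.1 rad and horizontal distance between bottle and pan_axis below 0.022 m and value of joint pan above 0.0005 m and z of bottle in the frame of pan_axis between -0.004 and 0.034 m and linear speed of bottle below 0.02 m/s and angular speed of bottle below 0.1 rad/s); the robot touches nothing.
It fails at once if the pan is pushed down to its overload stop (4.5 mm) (value of joint pan above 0.0045 m).
It fails at once if the rack is moved by more than 20 mm or tipped over (distance of rack from where it was at the start of the episode above 0.02 m or angle between rack's own z axis and vertical above 0.3 rad).
It fails at once if the flask is moved by more than 20 mm or tipped over (distance of flask from where it was at the start of the episode above 0.02 m or angle between flask's own z axis and vertical above 0.3 rad).
It fails at once if the beaker is moved by more than 20 mm or tipped over (distance of beaker from where it was at the start of the episode above 0.02 m or angle between beaker's own z axis and vertical above 0.3 rad).
It also fails if it takes over 42 s, if anything falls off the work surface, if the arm or the gripper's body presses on something with over 40 N, if the wrist force passes 120 N, or if a joint passes its speed limit or range.

## Working session

There is one attempt and no reset: what is moved stays moved. The work goes in short steps, Python scripts to look and compute and a tool call to move; the robot and the scene stay as the last step left them, time stands still between calls to the robot, and variables do not carry over. Pictures are saved under pics/ and viewed, at most 10 in all, crops included, and the job is handed in when it is done.

Besides the shell and the picture viewer there is one more tool, called after "Request:" as name(argument=value, ...) on one line, values as JSON. move_arm: Moves the arm, as the interface text tells. Its arguments: {"type":"object","properties":{"targets":{"type":"string"},"gripper":{"type":"number"}},"required":["targets"]}

```bash
mkdir -p pics
python3 - <<'E'
from station import *
import cv2
for n in("top","side"):
    c=capture(n); cv2.imwrite(f"pics/{n}0.png",c["image"]); print(n,c["fx"],c["fy"],c["cx"],c["cy"],c["world_from_camera"],[k for k in c])
s=sense(); print(s)
E
```

```text
top 485.82964157667845 485.82964157667845 317.0360773253652 197.87049385038137 [[ 0.01077509  0.9976667  -0.06741697  0.39710701]
 [-0.99960811  0.01248902  0.02505313  0.01547537]
 [ 0.02583665  0.0671206   0.99741029  1.41152065]
 [ 0.          0.          0.          1.        ]] ['image', 'fx', 'fy', 'cx', 'cy', 'world_from_camera']
side 441.31925244433495 441.31925244433495 325.46089000139744 199.35994607708196 [[ 0.98414348  0.07308252 -0.16161858  0.3082458 ]
 [-0.17587332  0.52034447 -0.83564958 -0.96063327]
 [ 0.02302596  0.85082347  0.52494688  0.67323611]
 [ 0.          0.          0.          1.        ]] ['image', 'fx', 'fy', 'cx', 'cy', 'world_from_camera']
{'time_s': 0.1, 'joints': array([ 9.09647691e+01,  2.20852891e+01,  3.88012425e-01, -2.55553603e-02,
       -6.84115257e+01, -1.48155622e+01]), 'joint_velocities': array([-0.02839818, -0.05495416,  0.17399364,  0.13495365, -0.07943004,
       -0.00110721]), 'effort': array([-8.40009670e-04, -3.91690850e+01,  1.87933964e+01,  4.23183292e+00,
        1.34472662e-02, -8.04734736e-05]), 'tcp_pos': array([0.14948535, 0.60630485, 0.22158237]), 'ee_rot': array([[ 9.70883059e-01, -2.39553625e-01, -3.82704598e-04],
       [-2.39553916e-01, -9.70881192e-01, -1.90563866e-03],
       [ 8.49419536e-05,  1.94183068e-03, -9.99998111e-01]]), 'wrist_force': array([-0.81895143, -0.48797944, -0.19866605]), 'moment': array([-0.0488225 , -0.01295643, -0.01476692]), 'gripper_force': 0.0, 'gripper_width': 0.9995026145440893}
```

View pics/top0.png

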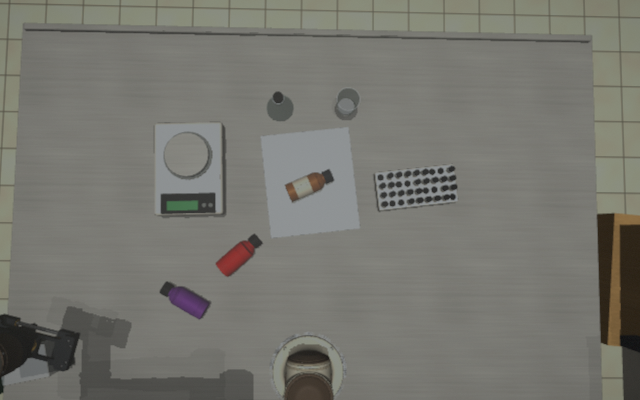

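View pics/side0.png

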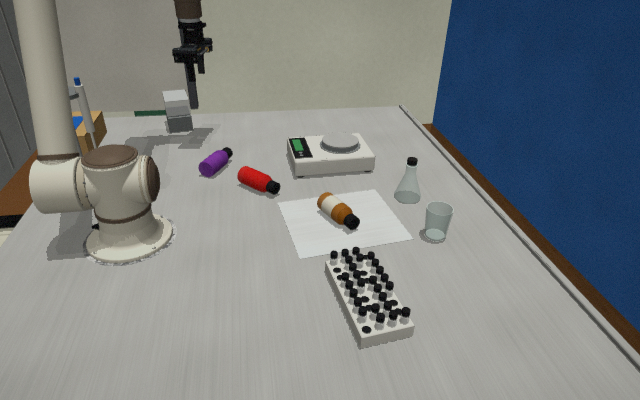

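The top view shows the amber bottle at about (310,185), with its cap to the right at (328,176) and its base at (288,193). The balance is on the left with its pan at (186,155). The flask is at (280,106), the beaker at (347,103) and the rack at (416,188). The side view agrees. The tool can only yaw, so I plan to grip the cap and swing the bottle upright about its base edge.

```bash
cat > h.py <<'E'
import numpy as np, cv2
from station import *
def ray(c,u,v):
    T=c["world_from_camera"]; d=T[:3,:3]@np.array([(u-c["cx"])/c["fx"],-(v-c["cy"])/c["fy"],-1]); return T[:3,3],d
def onz(c,u,v,z):
    o,d=ray(c,u,v); return o+d*(z-o[2])/d[2]
def proj(c,p):
    T=c["world_from_camera"]; q=T[:3,:3].T@(np.asarray(p)-T[:3,3]); return np.array([c["cx"]+c["fx"]*q[0]/-q[2],c["cy"]-c["fy"]*q[1]/-q[2]])
E
python3 - <<'E'
from h import *
c=capture("top"); im=c["image"]
x0,y0=265,150
crop=im[150:215,265:355]; g=cv2.cvtColor(crop,cv2.COLOR_BGR2HSV)
# bottle: amber (saturated) or black cap
m=((g[...,1]>90)|(g[...,2]<60)).astype(np.uint8)
ys,xs=np.nonzero(m); print(len(xs),xs.min()+x0,xs.max()+x0,ys.min()+y0,ys.max()+y0)
(ce,sz,an)=cv2.minAreaRect(np.c_[xs,ys].astype(np.float32)); print(ce[0]+x0,ce[1]+y0,sz,an)
bx=cv2.boxPoints((ce,sz,an))+[x0,y0]
for p in bx: print(p,onz(c,*p,0.027))
capm=(g[...,2]<60); yy,xx=np.nonzero(capm); print("cap",xx.mean()+x0,yy.mean()+y0,len(xx),onz(c,xx.mean()+x0,yy.mean()+y0,0.03))
print("pan",onz(c,186,155,.095), "flask",onz(c,280,110,0.0),"beaker",onz(c,347,113,0))
# balance housing corners at z .062
for p in((154,123),(222,122),(223,215),(154,216)): print(onz(c,*p,.062))
a=cv2.resize(crop,None,fx=6,fy=6,interpolation=cv2.INTER_CUBIC)
s=capture("side"); b=cv2.resize(s["image"][120:185,275:385],None,fx=6,fy=6,interpolation=cv2.INTER_CUBIC)
p=cv2.resize(im[110:225,145:235],None,fx=4,fy=4,interpolation=cv2.INTER_CUBIC)
cv2.imwrite("pics/b1.png",a);cv2.imwrite("pics/s1.png",b)
E
```

```text
351 286 332 170 198
309.2690238952637 183.4354019165039 (15.061174392700195, 46.19321060180664) 67.7509765625
[285.04070282 185.21062088] [0.52579812 0.07253476 0.027     ]
[327.79469299 167.72035789] [ 0.57782331 -0.04926043  0.027     ]
[333.49734497 181.66018295] [ 0.537844   -0.06599206  0.027     ]
[290.7433548  199.15044403] [0.48609101 0.05568385 0.027     ]
cap 327.61971830985914 176.1830985915493 71 [ 0.5530552  -0.04884552  0.03      ]
pan [0.59824843 0.33939106 0.095     ] flask [0.75031663 0.09183692 0.        ] beaker [ 0.74474174 -0.10575929  0.        ]
[0.6919522  0.43876606 0.062     ]
[0.69791354 0.25006301 0.062     ]
[0.43760881 0.24110119 0.062     ]
[0.43266058 0.43017483 0.062     ]
```

View pics/b1.png

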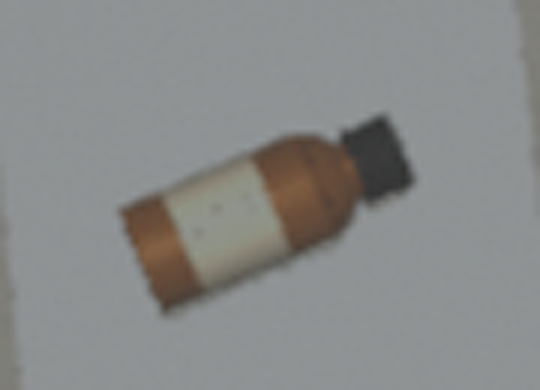

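View pics/s1.png

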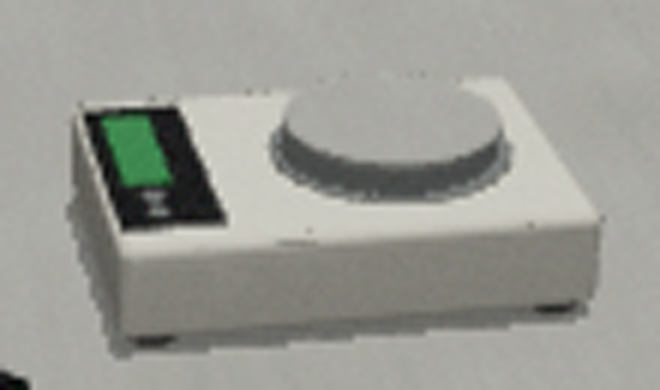

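The bottle axis runs from the base at (0.506,0.064) to the cap end at (0.558,-0.058), heading -67°. The cap centre is at about (0.554,-0.048). The pan is near (0.598,0.34), on the balance's raised stem.

Request:
move_arm(targets="0.6 -0.97 0 -0.39;0.6 -0.97 0 -0.39;0.6 -0.97 0 -0.39;0.6 -0.97 0 -0.39;0.6 -0.97 0 -0.39;0.6 -0.97 0 -0.39;0.6 -0.97 0 -0.39;0.6 -0.97 0 -0.39;0.6 -0.97 0 -0.39;0.6 -0.97 0 -0.39", gripper=87)

```text
time_s: 1.03
tcp_pos: [0.3, 0.3629, 0.2225]
ee_rot: [[0.835, -0.551, -0.0], [-0.551, -0.835, -0.0], [-0.0, 0.0, -1.0]]
wrist_force: [0.2, 0.2, 0.1]
gripper_width: 0.997
gripper_force: 0.0
```

Request:
move_arm(targets="0.6 -0.97 0 -0.39;0.6 -0.97 0 -0.39;0.6 -0.97 0 -0.39;0.6 -0.97 0 -0.39;0.6 -0.97 0 -0.39;0.6 -0.97 0 -0.39;0.6 -0.97 0 -0.39;0.6 -0.97 0 -0.39;0.6 -0.97 0 -0.39;0.6 -0.97 0 -0.39")

```text
time_s: 1.87
tcp_pos: [0.45, 0.1204, 0.2226]
ee_rot: [[0.603, -0.798, 0.0], [-0.798, -0.603, 0.0], [-0.0, -0.0, -1.0]]
wrist_force: [-0.3, -0.5, 0.6]
gripper_width: 1.002
gripper_force: 0.0
```

Request:
move_arm(targets="0.6 -0.97 0 -0.39;0.6 -0.97 0 -0.39;0.6 -0.97 0 -0.39;0.6 -0.97 0 -0.39;0.6 -0.97 0 -0.39;0.6 -0.97 0 -0.39;0.6 -0.97 0 -0.39;0 0 0 0;0 0 0 0")

```text
time_s: 2.62
tcp_pos: [0.5547, -0.049, 0.2218]
ee_rot: [[0.396, -0.918, -0.001], [-0.918, -0.396, 0.0], [-0.001, 0.001, -1.0]]
wrist_force: [-0.2, 0.9, -0.2]
gripper_width: 1.002
gripper_force: 0.0
```

Request:
move_arm(targets="0 0 -1 0;0 0 -1 0;0 0 -1 0;0 0 -1 0;0 0 -1 0;0 0 -1 0;0 0 -1 0;0 0 -0.8 0;0 0 -0.5 0;0 0 -0.2 0")

```text
time_s: 3.45
tcp_pos: [0.5526, -0.0472, 0.0081]
ee_rot: [[0.4, -0.917, -0.004], [-0.917, -0.4, -0.0], [-0.001, 0.004, -1.0]]
wrist_force: [-0.2, 1.5, 0.9]
gripper_width: 1.001
gripper_force: 0.0
```

Request:
move_arm(targets="0 0 0 0;0 0 0 0;0 0 0 0;0 0 0 0;0 0 0 0;0 0 0 0;0 0 0 0;0 0 0 0", gripper=25)

```text
time_s: 4.12
tcp_pos: [0.5547, -0.048, 0.0103]
ee_rot: [[0.399, -0.917, 0.0], [-0.917, -0.399, 0.0], [0.0, -0.0, -1.0]]
wrist_force: [0.2, -0.0, -0.4]
gripper_width: 0.475
gripper_force: 0.0
```

Request:
move_arm(targets="0 0 0 0;0 0 0 0;0 0 0 0;0 0 0 0;0 0 0 0")

```text
time_s: 4.53
tcp_pos: [0.5545, -0.0481, 0.0101]
ee_rot: [[0.399, -0.917, -0.0], [-0.917, -0.399, -0.0], [0.0, 0.0, -1.0]]
wrist_force: [-0.3, -1.5, 2.4]
gripper_width: 0.415
gripper_force: 29.9
```

Request:
move_arm(targets="-0.045 0.105 0.375 0;-0.045 0.105 0.375 0;-0.068 0.158 0.352 0;-0.068 0.158 0.352 0;-0.089 0.207 0.321 0;-0.089 0.207 0.321 0;-0.108 0.25 0.283 0;-0.108 0.25 0.283 0;-0.124 0.287 0.236 0;-0.124 0.287 0.236 0")

```text
time_s: 5.37
tcp_pos: [0.5325, 0.0032, 0.089]
ee_rot: [[0.399, -0.917, -0.0], [-0.917, -0.399, 0.0], [-0.0, 0.0, -1.0]]
wrist_force: [0.8, 0.0, -3.2]
gripper_width: 0.415
gripper_force: 30.0
```

Run:
```python
from h import *
s=capture("side"); t=capture("top")
a=cv2.resize(s["image"][100:260,240:440],None,fx=3,fy=3); b=cv2.resize(t["image"][110:220,260:360],None,fx=2,fy=2)
o=np.zeros((480,800,3),np.uint8); o[:,:600]=a; o[:220,600:]=b; cv2.imwrite("pics/m.png",o)
```

```text
(no output)
```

View pics/m.png

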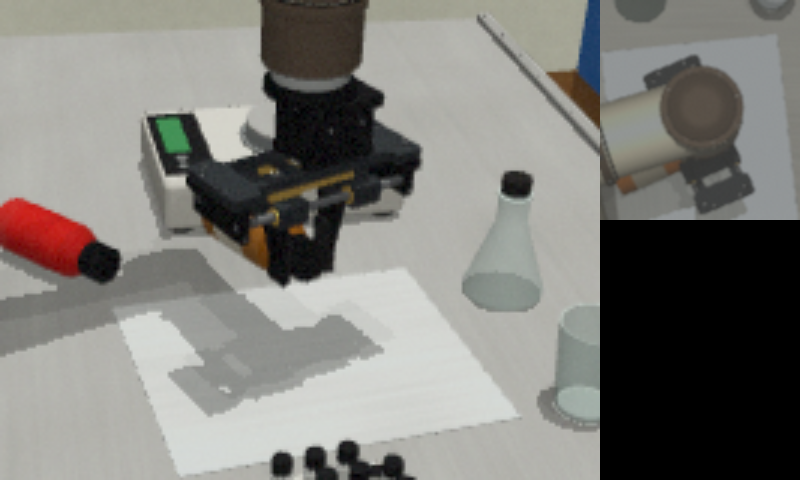

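The side view shows the bottle still level in the gripper with its base off the foil. The full-width pad contact on the cap holds too hard to let it pivot. I'll set it down and re-grip only the last few millimetres of the cap, so it can pivot.

Request:
move_arm(targets="0.098 -0.228 -0.33 0;0.098 -0.228 -0.33 0;0.098 -0.228 -0.33 0;0.098 -0.228 -0.33 0;0.098 -0.228 -0.33 0;0.098 -0.228 -0.33 0;0.098 -0.228 -0.33 0;0.098 -0.228 -0.33 0;0.098 -0.228 -0.33 0;0 0 -0.1 0")

```text
time_s: 6.3
tcp_pos: [0.5554, -0.0503, 0.0106]
ee_rot: [[0.398, -0.917, -0.001], [-0.917, -0.398, -0.001], [0.0, 0.001, -1.0]]
wrist_force: [1.3, -3.0, 1.9]
gripper_width: 0.417
gripper_force: 30.0
```

Request:
move_arm(targets="0 0 -0.05 0;0 0 -0.03 0;0 0 0 0")

```text
time_s: 6.55
tcp_pos: [0.5556, -0.049, 0.0105]
ee_rot: [[0.399, -0.917, 0.001], [-0.917, -0.399, -0.0], [0.001, -0.001, -1.0]]
wrist_force: [0.8, -3.8, 1.1]
gripper_width: 0.412
gripper_force: 30.0
```

Request:
move_arm(targets="0 0 0 0;0 0 0 0;0 0 0 0;0 0 0 0;0.12 -0.28 -0.04 0;0.12 -0.27 0 0;0 0 0 0;0 0 0 0", gripper=50)

```text
time_s: 7.22
tcp_pos: [0.5611, -0.0633, 0.0085]
ee_rot: [[0.398, -0.918, -0.0], [-0.918, -0.398, 0.0], [-0.0, 0.0, -1.0]]
wrist_force: [0.6, -0.1, -0.0]
gripper_width: 0.578
gripper_force: 0.0
```

Run:
```python
from h import *
s=capture("side"); t=capture("top")
a=cv2.resize(s["image"][130:250,260:410],None,fx=4,fy=4); b=cv2.resize(t["image"][110:220,270:370],None,fx=2,fy=2)
o=np.zeros((480,800,3),np.uint8); o[:,:600]=a; o[:220,600:]=b; cv2.imwrite("pics/m2.png",o)
```

```text
(no output)
```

View pics/m2.png

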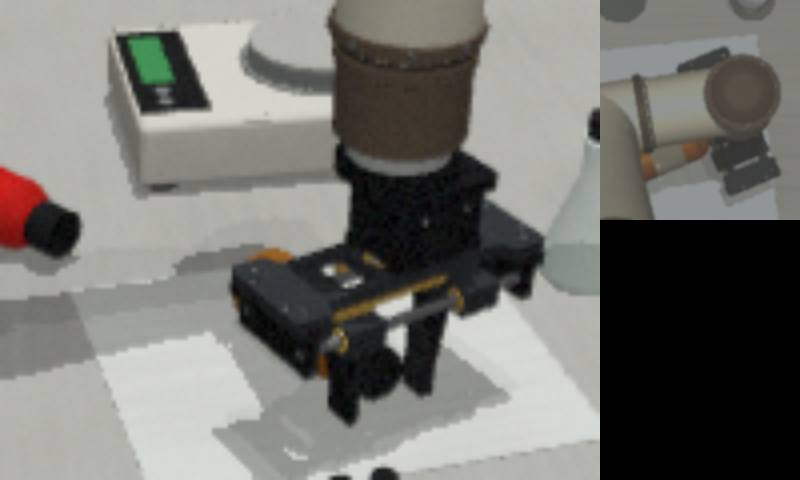

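The side view shows the cap still between the fingers, its end face at about side pixel (355,223). I'll check how much of it the pads overlap.

Run:
```python
from h import *
c=capture("side"); p=onz(c,355.5,223,0.027); t=np.array(sense()["tcp_pos"]); a=np.array([.398,-.918,0]); print(p,(p-t)@a, p-t)
for k in(-10,-5,0,5): print(k,(proj(c,[*(t+a*k/1000)[:2],.027])-[260,130])*4)
```

```text
[ 0.56345647 -0.05673454  0.027     ] -0.004504238101630616 [0.00261087 0.00603852 0.01844881]
-10 [370.91057613 370.0808453 ]
-5 [375.55438311 373.85989009]
0 [380.22706297 377.6624311 ]
5 [384.92888582 381.48868815]
```

Request:
move_arm(targets="0 0 0 0;0 0 0 0;0 0 0 0;0 0 0 0;0 0 0 0;0 0 0 0", gripper=25)

```text
time_s: 7.87
tcp_pos: [0.561, -0.0625, 0.0087]
ee_rot: [[0.399, -0.917, 0.0], [-0.917, -0.399, 0.0], [-0.0, -0.0, -1.0]]
wrist_force: [0.2, 0.5, 0.4]
gripper_width: 0.411
gripper_force: 30.0
```

Request:
move_arm(targets="0 0 0.3 0;-0.04 0.1 0.3 0;-0.05 0.11 0.3 0;-0.06 0.14 0.3 0;0 0 0 0")

```text
time_s: 8.28
tcp_pos: [0.5579, -0.0532, 0.0406]
ee_rot: [[0.4, -0.917, 0.003], [-0.917, -0.4, 0.0], [0.001, -0.003, -1.0]]
wrist_force: [0.5, -0.4, -1.1]
gripper_width: 0.413
gripper_force: 30.0
```

Run:
```python
from h import *
s=capture("side"); t=capture("top")
a=cv2.resize(s["image"][130:250,260:410],None,fx=4,fy=4); b=cv2.resize(t["image"][110:220,270:370],None,fx=2,fy=2)
o=np.zeros((480,800,3),np.uint8); o[:,:600]=a; o[:220,600:]=b; cv2.imwrite("pics/m3.png",o)
```

```text
(no output)
```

View pics/m3.png

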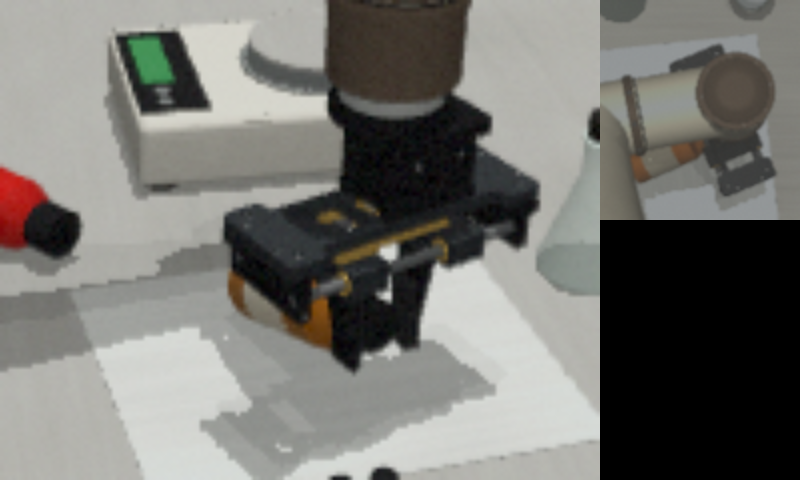

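It pivots now: the base stays on the foil and the wrist carries only part of the weight. I'll continue the arc about the base edge.

Request:
move_arm(targets="-0.07 0.16 0.305 0;-0.07 0.16 0.305 0;-0.087 0.2 0.283 0;-0.087 0.2 0.283 0;-0.1 0.23 0.25 0;-0.1 0.23 0.25 0;-0.11 0.26 0.215 0;-0.11 0.26 0.215 0;-0.12 0.28 0.18 0;-0.12 0.28 0.18 0")

```text
time_s: 9.22
tcp_pos: [0.5328, 0.0033, 0.101]
ee_rot: [[0.399, -0.917, 0.001], [-0.917, -0.399, -0.0], [0.0, -0.001, -1.0]]
wrist_force: [-0.3, -0.9, -2.5]
gripper_width: 0.416
gripper_force: 30.0
```

Request:
move_arm(targets="-0.13 0.3 0.135 0;-0.13 0.3 0.135 0;-0.135 0.31 0.09 0;-0.135 0.31 0.09 0;-0.14 0.32 0.045 0;-0.14 0.32 0.045 0;-0.14 0.325 0 0;-0.14 0.325 0 0;-0.07 0.16 -0.01 0;0 0 0 0")

```text
time_s: 10.05
tcp_pos: [0.5034, 0.0703, 0.1134]
ee_rot: [[0.4, -0.917, -0.0], [-0.917, -0.4, 0.0], [-0.0, 0.0, -1.0]]
wrist_force: [-1.4, -0.5, 3.1]
gripper_width: 0.419
gripper_force: 30.0
```

Run:
```python
from h import *
s=capture("side"); t=capture("top")
a=cv2.resize(s["image"][90:250,230:430],None,fx=3,fy=3); b=cv2.resize(t["image"][110:220,250:350],None,fx=2,fy=2)
o=np.zeros((480,800,3),np.uint8); o[:,:600]=a; o[:220,600:]=b; cv2.imwrite("pics/m4.png",o)
```

```text
(no output)
```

View pics/m4.png

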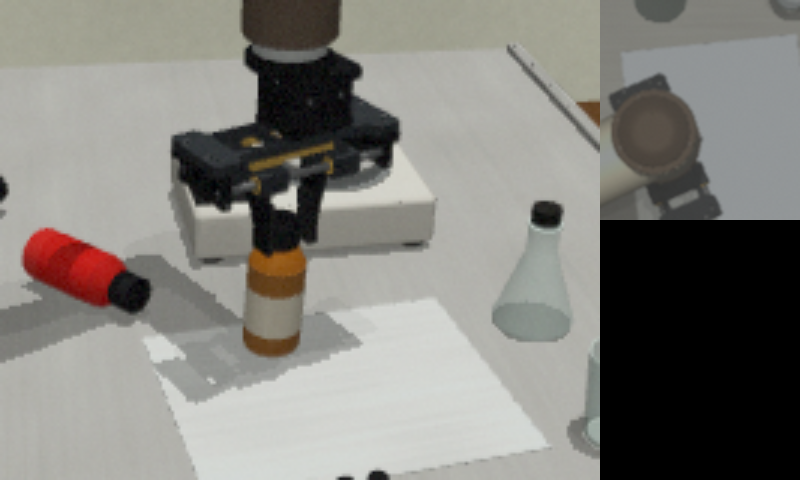

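The bottle is standing nearly upright on the foil. I'll release it to settle, centre the gripper on the cap, and re-grip.

Request:
move_arm(targets="0 0 0 0;0 0 0 0;0 0 0 0;0 0 0 0;0 0 0 0;-0.05 0.11 -0.03 0;-0.05 0.11 -0.03 0;0 0 0 0", gripper=60)

```text
time_s: 10.82
tcp_pos: [0.501, 0.0752, 0.1118]
ee_rot: [[0.399, -0.917, -0.0], [-0.917, -0.399, -0.0], [-0.0, 0.0, -1.0]]
wrist_force: [0.3, 0.1, -0.5]
gripper_width: 0.688
gripper_force: 0.0
```

Run:
```python
from h import *
s=capture("side"); t=capture("top"); p=np.array(sense()["tcp_pos"]); print(p)
for z in(0,.09,.135): print(z,(proj(s,[*p[:2],z])-[270,120])*5)
a=cv2.resize(s["image"][120:220,270:370],None,fx=5,fy=5,interpolation=cv2.INTER_CUBIC)
cv2.imwrite("pics/m5.png",a)
```

```text
[0.50125898 0.07505009 0.11199276]
0 [263.71562716 431.72730576]
0.09 [266.98358702 292.62379746]
0.135 [268.71576556 218.89213545]
```

View pics/m5.png

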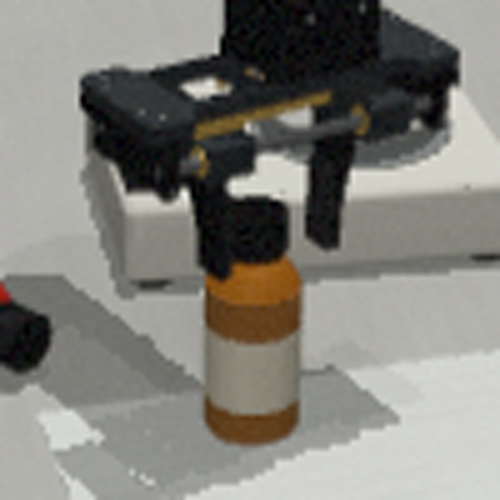

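The bottle stands upright on the foil, its axis at about crop (254,...), slightly left of and beyond the tool axis. I'll centre the gripper, grip the cap and lift, and estimate the pan height from the earlier side picture.

Request:
move_arm(targets="-0.07 0.09 0 0;-0.07 0.09 0 0;0 0 0 0;0 0 0 0;0 0 0 0;0 0 0 0;0 0 0 0;0 0 0 0", gripper=25)

```text
time_s: 11.58
tcp_pos: [0.498, 0.0794, 0.1121]
ee_rot: [[0.399, -0.917, 0.0], [-0.917, -0.399, 0.0], [-0.0, -0.0, -1.0]]
wrist_force: [0.1, 0.2, 0.5]
gripper_width: 0.417
gripper_force: 30.0
```

Run:
```python
from h import *
s=capture("side")
print(sense()["wrist_force"],sense()["gripper_force"],sense()["tcp_pos"])
for z in(.076,.085,.095,.106): print(z,proj(s,[.599,.34,z]))
print([onz(s,340.6,140.2,z) for z in(.076,.09,.106)])
```

```text
[-0.42314991  0.81723319  0.18802243] 29.998819744214416 [0.49802888 0.07942907 0.1121146 ]
0.076 [338.76869475 141.46272196]
0.085 [338.87567038 138.93065915]
0.095 [338.99535696 136.09773418]
0.106 [339.12802597 132.95752118]
[array([0.60704553, 0.34912912, 0.076     ]), array([0.60004127, 0.31842657, 0.09      ]), array([0.5920364 , 0.28333794, 0.106     ])]
```

Request:
move_arm(targets="0 0 0.2 0;0 0 0.4 0;0 0 0.6 0;0 0 0.7 0;0 0 0.7 0;0 0 0.7 0;0 0 0.7 0;0 0 0.6 0;0 0 0.4 0;0 0 0.2 0")

```text
time_s: 12.47
tcp_pos: [0.4982, 0.0794, 0.2438]
ee_rot: [[0.399, -0.917, 0.002], [-0.917, -0.399, 0.001], [-0.0, -0.002, -1.0]]
wrist_force: [-0.3, 0.4, -3.9]
gripper_width: 0.415
gripper_force: 30.0
```

Request:
move_arm(targets="0.06 0.15 0 0;0.14 0.35 0 0;0.22 0.55 0 0;0.25 0.65 0 0;0.25 0.65 0 0;0.25 0.65 0 0;0.25 0.65 0 0;0.25 0.65 0 0;0.25 0.65 0 0;0.25 0.65 0 0")

```text
time_s: 13.3
tcp_pos: [0.5526, 0.2219, 0.2413]
ee_rot: [[0.4, -0.917, -0.001], [-0.917, -0.4, -0.0], [0.0, 0.001, -1.0]]
wrist_force: [-0.5, 0.2, -3.1]
gripper_width: 0.416
gripper_force: 30.0
```

Request:
move_arm(targets="0.25 0.65 0 0;0.25 0.65 0 0;0.25 0.65 0 0;0.25 0.65 0 0;0.25 0.6 0 0;0.22 0.55 0 0;0.2 0.5 0 0;0.15 0.3 0 0;0.1 0.25 0 0;0 0 0 0")

```text
time_s: 14.13
tcp_pos: [0.6003, 0.3412, 0.2408]
ee_rot: [[0.4, -0.917, -0.001], [-0.917, -0.4, -0.0], [0.0, 0.001, -1.0]]
wrist_force: [1.0, 0.8, -4.2]
gripper_width: 0.415
gripper_force: 30.0
```

Request:
move_arm(targets="0 0 -0.1 0;0 0 -0.2 0;0 0 -0.2 0;0 0 -0.2 0;0 0 -0.1 0;0 0 0 0;0 0 0 0;0 0 0 0")

```text
time_s: 14.8
tcp_pos: [0.6003, 0.3393, 0.2224]
ee_rot: [[0.399, -0.917, 0.001], [-0.917, -0.399, 0.0], [-0.0, -0.001, -1.0]]
wrist_force: [-0.0, -0.4, -3.2]
gripper_width: 0.418
gripper_force: 30.0
```

Run:
```python
from h import *
s=capture("side"); p=np.array(sense()["tcp_pos"]); print(p,sense()["wrist_force"])
for z in(.08,.09): print(z,(proj(s,[*p[:2],z])-[270,60])*5)
a=cv2.resize(s["image"][60:180,270:410],None,fx=5,fy=5,interpolation=cv2.INTER_CUBIC)
cv2.imwrite("pics/m6.png",a[:600,:700])
```

```text
[0.60032574 0.33938277 0.22248072] [-0.02854521 -0.11841216 -1.94639443]
0.08 [346.25287201 401.97794071]
0.09 [346.85717403 387.86287924]
```

View pics/m6.png

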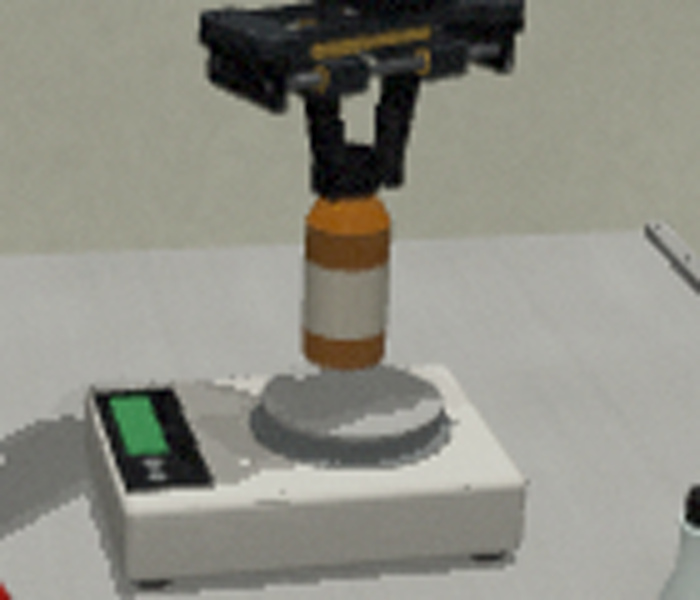

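The side view shows the bottle hanging upright, its base at crop x≈345 against the pan centre at x≈353, so about 4 mm in +x to make up. The pan's upper face looks to be at about z≈0.08.

Request:
move_arm(targets="0.06 0 -0.1 0;0.06 0 -0.14 0;0 0 -0.14 0;0 0 -0.1 0;0 0 0 0;0 0 0 0;0 0 0 0")

```text
time_s: 15.43
tcp_pos: [0.6032, 0.3394, 0.2101]
ee_rot: [[0.399, -0.917, 0.0], [-0.917, -0.399, -0.0], [0.0, -0.0, -1.0]]
wrist_force: [-0.8, -0.5, -3.8]
gripper_width: 0.42
gripper_force: 30.0
```

Request:
move_arm(targets="0 0 -0.04 0;0 0 -0.04 0;0 0 -0.04 0;0 0 0 0;0 0 0 0;0 0 0 0")

```text
time_s: 15.93
tcp_pos: [0.6031, 0.3394, 0.2071]
ee_rot: [[0.399, -0.917, 0.0], [-0.917, -0.399, 0.0], [-0.0, -0.0, -1.0]]
wrist_force: [0.8, -1.3, -3.3]
gripper_width: 0.414
gripper_force: 30.0
```

Base at 0.095 and no contact yet.

Request:
move_arm(targets="0 0 -0.04 0;0 0 -0.04 0;0 0 -0.04 0;0 0 0 0;0 0 0 0")

```text
time_s: 16.35
tcp_pos: [0.6031, 0.3393, 0.2039]
ee_rot: [[0.399, -0.917, -0.0], [-0.917, -0.399, -0.0], [0.0, 0.0, -1.0]]
wrist_force: [1.1, -0.7, -2.7]
gripper_width: 0.423
gripper_force: 30.0
```

Run:
```python
from h import *
f=[]
for i in range(4):
    capture("side"); f.append(sense()["wrist_force"][2])
print(np.round(f,1))
```

```text
[-2.6 -3.7 -3.8 -3.3]
```

Request:
move_arm(targets="0 0 -0.04 0;0 0 -0.04 0;0 0 0 0;0 0 0 0")

```text
time_s: 16.88
tcp_pos: [0.6031, 0.3393, 0.2019]
ee_rot: [[0.399, -0.917, -0.0], [-0.917, -0.399, -0.0], [0.0, 0.0, -1.0]]
wrist_force: [0.2, 0.3, -2.9]
gripper_width: 0.417
gripper_force: 30.0
```

Weight is about 3.4 N and the base is at 0.090, still free.

Request:
move_arm(targets="0 0 -0.04 0;0 0 -0.04 0;0 0 0 0;0 0 0 0")

```text
time_s: 17.22
tcp_pos: [0.6031, 0.3393, 0.1999]
ee_rot: [[0.399, -0.917, -0.0], [-0.917, -0.399, -0.0], [0.0, 0.0, -1.0]]
wrist_force: [-1.0, -0.3, -3.2]
gripper_width: 0.416
gripper_force: 30.0
```

Request:
move_arm(targets="0 0 -0.04 0;0 0 -0.04 0;0 0 0 0;0 0 0 0")

```text
time_s: 17.55
tcp_pos: [0.6031, 0.3393, 0.1979]
ee_rot: [[0.399, -0.917, -0.0], [-0.917, -0.399, -0.0], [0.0, 0.0, -1.0]]
wrist_force: [-0.0, -0.4, -3.1]
gripper_width: 0.42
gripper_force: 30.0
```

Request:
move_arm(targets="0 0 -0.04 0;0 0 -0.03 0;0 0 0 0;0 0 0 0")

```text
time_s: 17.88
tcp_pos: [0.6031, 0.3393, 0.1962]
ee_rot: [[0.399, -0.917, -0.0], [-0.917, -0.399, -0.0], [0.0, 0.0, -1.0]]
wrist_force: [-0.1, 0.1, -3.7]
gripper_width: 0.418
gripper_force: 30.0
```

Request:
move_arm(targets="0 0 -0.04 0;0 0 -0.02 0;0 0 0 0;0 0 0 0")

```text
time_s: 18.22
tcp_pos: [0.6031, 0.3394, 0.1948]
ee_rot: [[0.399, -0.917, -0.0], [-0.917, -0.399, -0.0], [0.0, 0.0, -1.0]]
wrist_force: [-0.0, -0.3, -2.9]
gripper_width: 0.415
gripper_force: 30.0
```

Request:
move_arm(targets="0 0 -0.04 0;0 0 -0.02 0;0 0 0 0;0 0 0 0")

```text
time_s: 18.55
tcp_pos: [0.6033, 0.3394, 0.1939]
ee_rot: [[0.399, -0.917, 0.001], [-0.917, -0.399, 0.0], [-0.0, -0.001, -1.0]]
wrist_force: [-0.0, -1.6, -0.5]
gripper_width: 0.416
gripper_force: 30.0
```

Request:
move_arm(targets="0 0 -0.015 0;0 0 0 0;0 0 0 0")

```text
time_s: 18.8
tcp_pos: [0.6033, 0.3394, 0.1934]
ee_rot: [[0.399, -0.917, 0.001], [-0.917, -0.399, 0.0], [0.0, -0.001, -1.0]]
wrist_force: [-0.4, 0.2, 1.1]
gripper_width: 0.419
gripper_force: 30.0
```

Run:
```python
from h import *
f=[]
for i in range(6):
    capture("side"); f.append(sense()["wrist_force"])
print(np.round(f,1),sense()["tcp_pos"])
```

```text
[[-0.3 -1.1 -0.3]
 [-1.1  0.4  0.1]
 [ 0.3 -0.7  0.5]
 [-0.9 -0.5  0.7]
 [-0.7 -0.4  1.1]
 [-1.1  0.3  0.1]] [0.60329909 0.33941795 0.19323652]
```

The pan now carries the full weight, with wrist force near 0. Release, then retreat straight up.

Request:
move_arm(targets="0 0 0 0;0 0 0 0;0 0 0 0;0 0 0 0;0 0 0 0;0 0 0 0;0 0 0 0;0 0 0 0", gripper=70)

```text
time_s: 19.77
tcp_pos: [0.6031, 0.3394, 0.1929]
ee_rot: [[0.399, -0.917, 0.0], [-0.917, -0.399, 0.0], [-0.0, -0.0, -1.0]]
wrist_force: [-0.1, -0.6, 0.6]
gripper_width: 0.8
gripper_force: 0.0
```

Request:
move_arm(targets="0 0 0.2 0;0 0 0.4 0;0 0 0.6 0;0 0 0.6 0;0 0 0.6 0;0 0 0.4 0;0 0 0.2 0;0 0 0 0;0 0 0 0")

```text
time_s: 20.52
tcp_pos: [0.6029, 0.3393, 0.2677]
ee_rot: [[0.399, -0.917, -0.001], [-0.917, -0.399, 0.0], [-0.0, 0.0, -1.0]]
wrist_force: [0.3, -0.1, 0.0]
gripper_width: 0.807
gripper_force: 0.0
```

Run:
```python
from h import *
s=capture("side"); print(sense()["time_s"],sense()["tcp_pos"])
cv2.imwrite("pics/m7.png",cv2.resize(s["image"][60:260,260:460],None,fx=3,fy=3,interpolation=cv2.INTER_CUBIC))
```

```text
20.5667 [0.60271203 0.3391911  0.26697649]
```

View pics/m7.png

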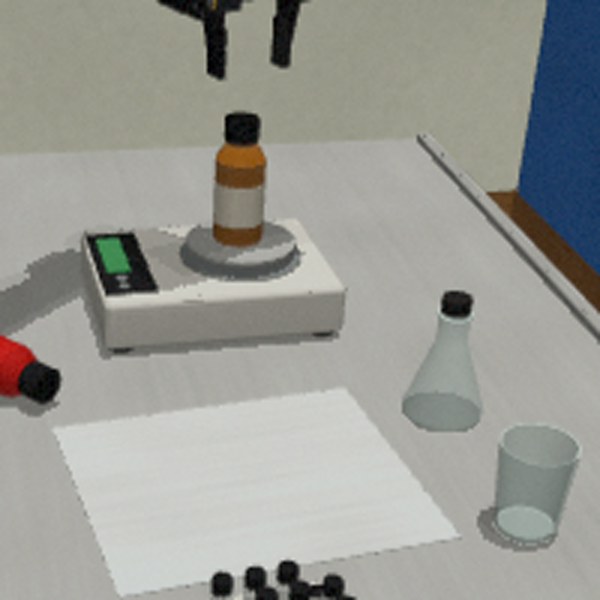

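The bottle stands upright on the pan, free of the gripper. I'll move the arm aside and check the centring numerically from the top camera, without viewing more pictures: m7 was already the eleventh, one over the limit of 10.

Request:
move_arm(targets="0 0 0.3 0;-0.3 -0.5 0.3 0;-0.6 -0.9 0.2 0;-0.6 -0.95 0 0;-0.6 -0.95 0 0;-0.6 -0.95 0 0;-0.6 -0.95 0 0;-0.6 -0.95 0 0;-0.6 -0.95 0 0;-0.6 -0.95 0 0")

```text
time_s: 21.4
tcp_pos: [0.4746, 0.1369, 0.2878]
ee_rot: [[0.399, -0.917, -0.001], [-0.917, -0.399, -0.0], [0.0, 0.001, -1.0]]
wrist_force: [0.5, -0.4, 0.9]
gripper_width: 0.802
gripper_force: 0.0
```

Request:
move_arm(targets="-0.4 -0.95 0 0;0 -0.95 0 0;0 -0.95 0 0;0 -0.95 0 0;0 -0.5 0 0;0 0 0 0")

```text
time_s: 21.9
tcp_pos: [0.4652, 0.0286, 0.2881]
ee_rot: [[0.396, -0.918, -0.0], [-0.918, -0.396, -0.0], [0.0, 0.001, -1.0]]
wrist_force: [0.6, 0.2, -1.2]
gripper_width: 0.806
gripper_force: 0.0
```

Run:
```python
from h import *
c=capture("top"); im=c["image"]; old=cv2.imread("pics/top0.png")
# pan centre from initial picture: circle fit
g=cv2.GaussianBlur(cv2.resize(cv2.cvtColor(old[120:195,150:228],cv2.COLOR_BGR2GRAY),None,fx=6,fy=6,interpolation=cv2.INTER_CUBIC),(0,0),3)
ci=cv2.HoughCircles(g,cv2.HOUGH_GRADIENT,1.5,500,param1=60,param2=20,minRadius=110,maxRadius=165)
u,v,r=ci[0][0]; u,v=150+u/6-.4,120+v/6-.4; print("circle",u,v,r/6,onz(c,u,v,.082))
# bottle: cap disc (dark) at z=.216, amber
h=cv2.cvtColor(im[90:195,140:228],cv2.COLOR_BGR2HSV)
d=(h[...,2]<60).astype(np.uint8); n,l,st,ce=cv2.connectedComponentsWithStats(d)
for i in range(1,n):
    if st[i,4]>15: q=ce[i]+[140,90]; print("dark",st[i],q,onz(c,*q,.21))
am=((h[...,0]<20)&(h[...,1]>110)); ys,xs=np.nonzero(am); print("amber",len(xs),xs.mean()+140,ys.mean()+90)
for p in((.603,.339),(.60,.342)): print(proj(c,[*p,.216]),proj(c,[*p,.08]))
```

```text
Traceback (most recent call last):
TypeError: 'NoneType' object is not subscriptable
```

Run:
```python
from h import *
c=capture("top"); im=c["image"]; old=cv2.imread("pics/top0.png")
h0=cv2.cvtColor(old,cv2.COLOR_BGR2LAB).astype(int)
print("row155",[tuple(x) for x in old[155,154:224:3]]); print("col186",[tuple(x) for x in old[122:192:3,186]])
h=cv2.cvtColor(im[90:195,140:228],cv2.COLOR_BGR2HSV)
d=(h[...,2]<60).astype(np.uint8); n,l,st,ce=cv2.connectedComponentsWithStats(d)
for i in range(1,n):
    if st[i,4]>15: q=ce[i]+[140,90]; print("dark",st[i],q,onz(c,*q,.212))
for p in((.603,.339),(.60,.342)): print(proj(c,[*p,.216]),proj(c,[*p,.08]))
```

```text
row155 [(np.uint8(124), np.uint8(131), np.uint8(132)), (np.uint8(146), np.uint8(145), np.uint8(142)), (np.uint8(146), np.uint8(145), np.uint8(141)), (np.uint8(126), np.uint8(126), np.uint8(124)), (np.uint8(126), np.uint8(133), np.uint8(133)), (np.uint8(125), np.uint8(131), np.uint8(132)), (np.uint8(125), np.uint8(131), np.uint8(131)), (np.uint8(126), np.uint8(132), np.uint8(132)), (np.uint8(126), np.uint8(132), np.uint8(133)), (np.uint8(126), np.uint8(132), np.uint8(133)), (np.uint8(127), np.uint8(133), np.uint8(134)), (np.uint8(128), np.uint8(132), np.uint8(134)), (np.uint8(128), np.uint8(134), np.uint8(133)), (np.uint8(127), np.uint8(134), np.uint8(134)), (np.uint8(129), np.uint8(134), np.uint8(135)), (np.uint8(128), np.uint8(135), np.uint8(134)), (np.uint8(128), np.uint8(135), np.uint8(134)), (np.uint8(129), np.uint8(135), np.uint8(135)), (np.uint8(88), np.uint8(92), np.uint8(92)), (np.uint8(92), np.uint8(95), np.uint8(93)), (np.uint8(147), np.uint8(146), np.uint8(142)), (np.uint8(146), np.uint8(145), np.uint8(141)), (np.uint8(135), np.uint8(141), np.uint8(139)), (np.uint8(65), np
[... 737 characters left out ...]
), (np.uint8(127), np.uint8(134), np.uint8(134)), (np.uint8(129), np.uint8(135), np.uint8(136)), (np.uint8(126), np.uint8(132), np.uint8(133)), (np.uint8(95), np.uint8(99), np.uint8(99)), (np.uint8(117), np.uint8(117), np.uint8(115)), (np.uint8(147), np.uint8(145), np.uint8(141)), (np.uint8(146), np.uint8(145), np.uint8(141)), (np.uint8(146), np.uint8(145), np.uint8(141)), (np.uint8(146), np.uint8(145), np.uint8(141))]
dark [ 24  51  16  14 177] [171.84745763 147.50847458] [0.59853481 0.34591245 0.212     ]
dark [ 47 104  28   1  28] [200.5 194. ] [0.4841413  0.27237009 0.212     ]
[174.28456184 145.4805979 ] [187.52207584 154.13332609]
[173.02219055 146.66711204] [186.39086381 155.20095062]
```

Run:
```python
from h import *
c=capture("top"); old=cv2.imread("pics/top0.png").astype(int)
R=old[127:183,157:215]; m=((R[...,1]-R[...,0]>=4)&(R[...,1]>125)&(R[...,1]<140)).astype(np.uint8)
n,l,st,ce=cv2.connectedComponentsWithStats(m); i=1+st[1:,4].argmax(); q=ce[i]+[157,127]; 
k=cv2.findContours((l==i).astype(np.uint8),0,1)[0][0]; e=cv2.fitEllipse(k); print(st[i],q,onz(c,*q,.082),e,onz(c,e[0][0]+157,e[0][1]+127,.082))
```

```text
[   8    7   42   42 1402] [185.65691869 154.03067047] [0.60289888 0.34360073 0.082     ] ((28.654666900634766, 27.030141830444336), (41.063934326171875, 41.638851165771484), 77.34027099609375) [0.60290025 0.3436069  0.082     ]
```

The pan centre is (0.603,0.344) and the bottle axis is near (0.599,0.346). That is about 5 mm off, well within the 22 mm tolerance.

```bash
python3 -c "
from station import *
print(finish_job())"
```

```text
the job is handed in; nothing more can be done
None
```

The bottle stands upright on the balance pan, about 5 mm off centre and set down gently; the arm is clear and the job was handed in at about 22 s, with no verdict shown, and I viewed 11 pictures, one over the limit of 10.

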